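Dip the soldering iron's tip in its cleaning cup

ROBOT

A 6-joint arm with a two-finger parallel gripper is mounted at the origin on the work surface. World frame = base frame: x ahead of the robot, y to its left, z up, the work surface at z = 0. Lengths are in m, angles in rad, forces in N, time in s.
With the tool pointing down it reaches from about 0.35 to 0.775 m from the base axis. Payload 7.3 kg.
Tool frame: the origin (TCP) lies at the very end of the fingers, on their centre line; the grasp point (between the pads) lies 19 mm behind it; z points along the fingers, y is the line along which they close (so a half turn about z gives the same grasp; the last joint's range is limited). The gripper opens to 92 mm and grips with 3 to 60 N. Pads are 19 mm wide; open, the fingers measure 130 mm over their backs; the gripper's body (75 mm by 190 mm) begins 47 mm behind the grasp point.
Start: joints at [1.154, 0.342, 1.524, -0, 1.275, -0.146], TCP at [0.14, 0.506, 0.227] pointing down, gripper open.
Joint ranges: [-2.53, 2.53], [-0.77, 2.02], [0.04, 2.7], [-1, 4.14], [0.28, 2.66], [-3.11, 3.11]. Speed limits (rad/s): [2.57, 2.57, 3.14, 3.14, 3.14, 3.14].

INTERFACE

Orientations are given as [roll, pitch, yaw] about the fixed x, y, z axes, in that order (R = Rz(yaw) Ry(pitch) Rx(roll)).
In Python, from cell import robot gives the robot as it stands. The module is installed in compiled form; this text tells all that it offers.
- The arm moves only by the tool arm_command, never from a script. Its argument "moves" is a list of rows, each a list of 3 entries, a list of its own where there are three numbers: the shift along the tool's x, y, z in m, then the turn, a rotation vector about the tool's x, y, z in rad, then the finger opening in m, from 0 to 0.0918. In form: [[[dx, dy, dz], [ax, ay, az], claw], ...]. A call has exactly 5 rows; each row is the pose to reach, as a shift and turn from the pose commanded when the call began, along the tool's axes at that moment; what a row does not reach only later rows make up. A row lasts 1/10 s, in which the tool goes at most 50 mm and 8.59 degrees, less where a joint would pass 70% of its speed; a pose out of reach is approached as far as the arm can. A call with a gripper value outside its range is refused whole. The fingers move at their own pace and stop on an object; "squeeze" is the grip in N (left out, the last holds). Time passes only in rows, so rows that repeat a pose let the fingers close, or fill a call up. It gives the time, the measured TCP pose, the force, the opening and the grip force at its end, in the units of the state.
- robot.observe(): the state, without advancing time (a new reading comes with each control period).
- robot.read_camera(name): name is "scene" or "top" or "wrist"; returns the picture (480x640x3 uint8, red, green, blue); there is no depth.
- robot.camera_model(name): a dict with "fx", "fy", "cx", "cy" (pixels), "R" (3x3) and "t" (3): a world point X has camera coordinates R X + t. Camera axes: x right, y down, z forward; pixel columns grow to the right and rows downward; lengths in m; the calibration is good to about 2 mm. A picture is of the moment at which its call begins: read the wrist's pose just before it. camera_model takes no time and is no camera call; for the wrist camera it gives the pose at the moment of the call.
- robot.hand_in(): hands the job in; it is judged then, once.
The state is a dict: "time": time; "qpos": joint angles; "qvel": joint speeds; "joint_efforts": joint torques, N m; "tool_pos": TCP position; "tool_rot": TCP orientation; "contact_force": force on the tool from outside, world axes, zero at the start; "torque": the same for the moment, N m; "opening": finger opening in m; "grip_force": force on a finger pad.
Only numpy, scipy, OpenCV 4.12 (cv2) and the standard library are available. Lean on these libraries where they do the work, as an engineer would, in place of code of your own. Each camera call takes 0.05 s, during which the arm holds its last target. There are 200 camera calls.

TASK

Take the slim soldering iron out of its stand, dip its tip well below the rim of the low round-bellied cleaning cup (not the tall pot or the shallow bowl), and lower it back into its own stand, fully home, and let go. Be gentle: do not ram the tip into the cup, knock the cup over or push it away, and do not let the iron fall into the stand.

Things in the scene. Friction and masses are not known exactly. Their poses are not given: they have to be found in the camera images.
- iron: Cold cordless iron, about 110 g, upright and loose in its stand. Origin at its lowest point, the tip; z up along it. Round, measured from the tip: steel bit 10 mm dia (pointed to 20 mm) up to 50, cone to 26 dia at 75, flange 48 dia 75-80, plain black handle 22 dia 80-165: grip it from above, any yaw, e.g. at 125. (In the like stand: a solder pump: 30 mm thick, broad plunger knob on top.)
- stand_slot (a point): Centre of the round hole (33 mm dia, through) in the upper face of the iron's own stand: fixed bare aluminium, base 75 x 100 mm, top plate 70 x 100 x 6 mm, upper face 100 mm above the table, open below it. z up, y towards the two side posts. The iron hangs with its flange flat on the plate, its tip 75 mm below this point.
- cup: Cleaning cup: loose heavy round open brass cup, empty, about 400 g, 58 mm high, belly 80 mm across, mouth 58 mm inside, wall 3 mm, inner floor 8 mm above the table. Origin: centre of its underside; z up. Beside it, same metal, in any order: a tall straight pot (60 mm across, 100 high) and a shallow bowl (100 across, 26 high). Nothing in the work area stands above 190 mm.
There are look-alikes about, which are no part of the job. What is shaped like the part that bears stand_slot but blue or red is not meant. Leave any blue or green look-alike of the iron alone.

How it is judged:
On the way:
1. the gripper holds the iron with its tip inside the cleaning cup, at least 12 mm below the rim, for 0.2 s (z of iron in the frame of cup below 0.046 m and horizontal distance between iron and cup below 0.035 m and contact force between the fingers and iron above 0.5 N), for 0.2 s.
At the end, for the whole second after the job is handed in: The iron hangs at rest in its own stand, flange on the plate: tip within 12 mm of the hole's axis and 69 to 81 mm below the plate's upper face, upright within 10 degrees; the cleaning cup stands upright within 10 degrees, less than 30 mm from where it began (horizontal distance between iron and stand_slot below 0.012 m and z of iron in the frame of stand_slot between -0.081 and -0.069 m and angle between each of iron, cup's own z axis and vertical below 0.17 rad and linear speed of iron below 0.03 m/s and distance of cup from where it was at the start of the episode below 0.03 m); the robot touches nothing.
It fails at once if the iron is pressed on the cup with more than 20 N (contact force between iron and cup above 20 N).
It fails at once if the cup is tipped by more than 20 degrees (angle between cup's own z axis and vertical above 0.35 rad).
It fails at once if the cup is pushed 30 mm or more from where it began (distance of cup from where it was at the start of the episode above 0.03 m).
It fails at once if the iron falls: it moves faster than 0.6 m/s while the fingers do not hold it (a drop of about 18 mm) (linear speed of iron above 0.6 m/s and contact force between the fingers and iron below 0.1 N).
It also fails if it takes over 58 s, if anything falls off the work surface, if the arm or the gripper's body presses on something with over 40 N, if the wrist force passes 120 N, or if a joint passes its speed limit or range.

## Working session

There is one attempt and no reset: what is moved stays moved. The work goes in short steps, Python scripts to look and compute and a tool call to move; the robot and the scene stay as the last step left them, time stands still between calls to the robot, and variables do not carry over. Pictures are saved under pics/ and viewed, at most 10 in all, crops included, and the job is handed in when it is done.

Besides the shell and the picture viewer there is one more tool, called after "Request:" by a JSON object that holds its "fn" and its "kwargs", one argument or row to a line. arm_command: Moves the arm, as the interface text tells. Its arguments: {"type":"object","properties":{"moves":{"type":"array"},"squeeze":{"type":"number"}},"required":["moves"]}

```bash
mkdir -p pics; python3 - <<'E'
from cell import robot
import cv2,numpy as np
a=robot.read_camera("scene");b=robot.read_camera("top")
cv2.imwrite("pics/s.png",a[:,:,::-1]);cv2.imwrite("pics/t.png",b[:,:,::-1])
for n in("scene","top","wrist"):
  m=robot.camera_model(n);print(n,m["fx"],m["cx"],m["cy"],np.round(-np.array(m["R"]).T@m["t"],3),np.round(m["R"],2).tolist())
print(robot.observe())
E
```

```text
scene 530.1334676885808 317.4045915701603 245.5750956874966 [ 1.119 -0.46   0.588] [[0.66, 0.75, 0.02], [0.41, -0.33, -0.85], [-0.63, 0.57, -0.52]]
top 597.3348517322253 323.427046313185 236.42411497815962 [0.416 0.064 1.257] [[0.0, -1.0, 0.01], [-1.0, -0.0, -0.1], [0.1, -0.01, -0.99]]
wrist 358.4616798481631 316.448307816379 238.14211572287363 [0.066 0.525 0.383] [[0.27, 0.96, -0.0], [0.93, -0.26, 0.28], [0.27, -0.08, -0.96]]
{'time': 0.1, 'qpos': array([ 1.15400686e+00,  3.42632628e-01,  1.52493241e+00, -1.65307211e-05,
        1.27538704e+00, -1.45996934e-01]), 'qvel': array([-0.000773  , -0.00209019, -0.00265505,  0.00060192, -0.00038669,
        0.00115396]), 'joint_efforts': array([ 1.25412906e-03, -4.31999803e+01, -2.44696748e+01,  7.17263133e-02,
        5.26216964e-02, -3.20742208e-05]), 'tool_pos': array([0.1402674 , 0.505536  , 0.22612124]), 'tool_rot': array([-3.14024539e+00, -1.82127440e-04,  2.87080482e+00]), 'contact_force': array([ 0.2197756 , -0.06345719,  0.7035107 ]), 'torque': array([-0.01602369,  0.01343963, -0.00956384]), 'grip_force': 0.0, 'opening': 0.09151178156138237}
```

View pics/s.png

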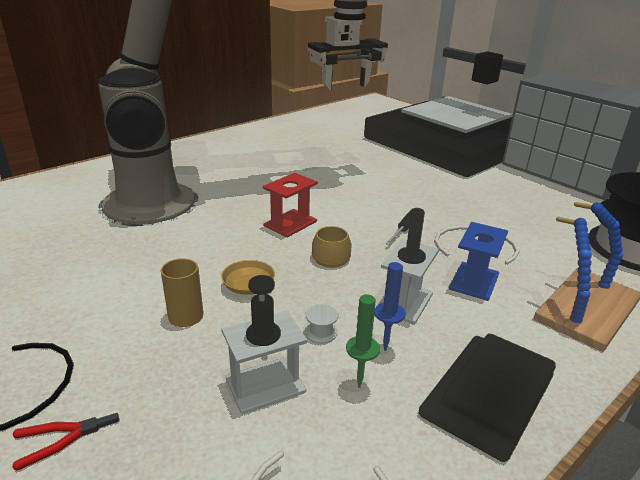

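View pics/t.png

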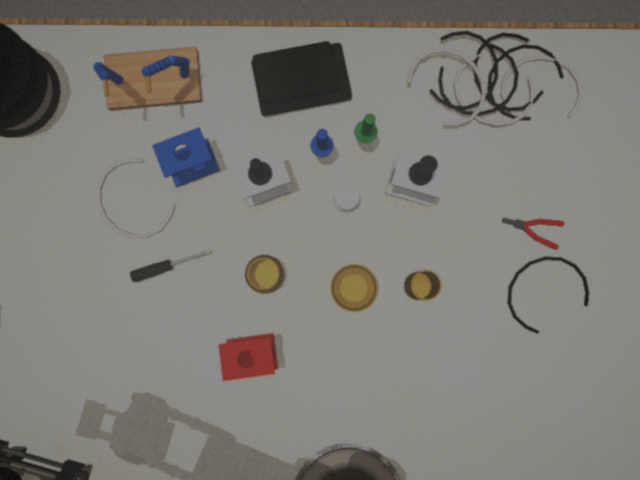

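The scene view shows two aluminium stands: one at scene (262,335) / top (418,175), the other at scene (412,260) / top (260,175). The first carries a thick black tool with a broad knob, so it is the pump. The second carries a slim plain handle, so it should be the iron; the spur beside it is probably the screwdriver lying behind. The vessels in the scene view are the tall pot (182,292), the shallow bowl (248,277) and the round-bellied cup (331,247), which is at top (265,273). I'll confirm with one enlarged crop.

```bash
cat > h.py <<'E'
import numpy as np,cv2
from cell import robot
def ray(n,u,v,z,m=None):
  m=m or robot.camera_model(n);R=np.array(m["R"]);t=np.array(m["t"])
  c=-R.T@t;d=R.T@np.array([(u-m["cx"])/m["fx"],(v-m["cy"])/m["fy"],1])
  return c+d*(z-c[2])/d[2]
def blobs(mask,amin=60):
  n,l,s,c=cv2.connectedComponentsWithStats(mask.astype(np.uint8))
  return [(s[i].tolist(),c[i].round(1).tolist()) for i in range(1,n) if s[i][4]>amin]
E
python3 - <<'E'
from h import *
a=cv2.imread("pics/s.png");b=cv2.imread("pics/t.png")
c=np.hstack([cv2.resize(a[195:335,355:455],(400,560),interpolation=2),cv2.resize(b[140:290,220:320],(373,560),interpolation=2)])
cv2.imwrite("pics/c.png",c)
h=cv2.cvtColor(b,cv2.COLOR_BGR2HSV)
roi=np.zeros(h.shape[:2],bool);roi[145:215,225:300]=1
print("dark",blobs((h[...,2]<60)&roi))
roi[:]=0;roi[240:310,230:300]=1
print("brass",blobs((h[...,1]>90)&roi))
for p,z in(((261,173),.105),((257,163),.19),((265,273),.05)):print(p,ray("top",*p,z))
for p,z in(((412,256),.105),((417,210),.19),((331,235),.058)):print(p,ray("scene",*p,z))
E
```

```text
dark [([249, 159, 22, 25, 409], [259.1, 171.9])]
brass [([246, 256, 37, 37, 1050], [263.9, 273.8])]
(261, 173) [0.65597932 0.17481773 0.105     ]
(257, 163) [0.65668391 0.17414501 0.19      ]
(265, 273) [0.46271699 0.1693613  0.05      ]
(412, 256) [0.65997543 0.17160293 0.105     ]
(417, 210) [0.65458951 0.17514595 0.19      ]
(331, 235) [0.4627452 0.1672875 0.058    ]
```

View pics/c.png

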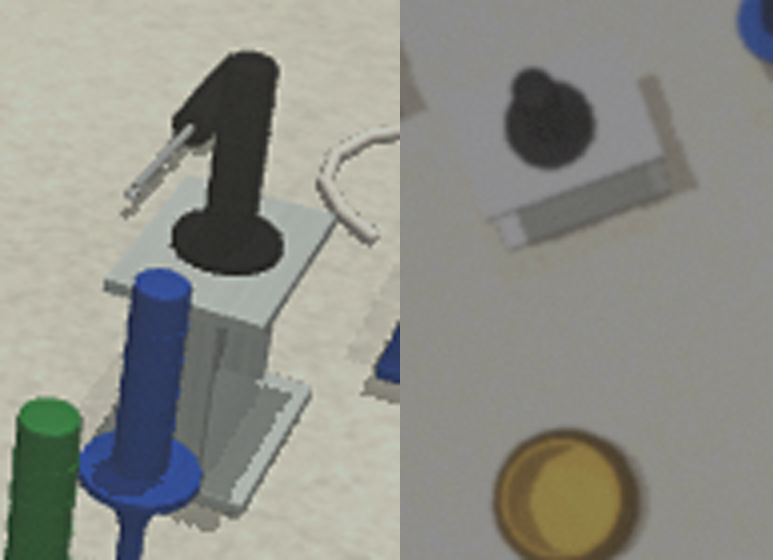

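The crop confirms it: slim plain handle with a flange in a bare aluminium stand at (0.656, 0.174), and the spur is the screwdriver behind. The cup is at about (0.463, 0.168). I'll start the approach.

Request:
{"fn": "arm_command", "kwargs": {
  "moves": [
    [[-0.03,-0.009,0],[0,0,0.06],0.09],
    [[-0.075,-0.023,0],[0,0,0.15],0.09],
    [[-0.12,-0.037,0],[0,0,0.25],0.09],
    [[-0.165,-0.051,0],[0,0,0.35],0.09],
    [[-0.21,-0.065,0],[0,0,0.45],0.09]
  ]
}}

```text
time: 0.6
tool_pos: [0.3265, 0.3858, 0.2265]
tool_rot: [-3.141, -0.0, 2.417]
contact_force: [0.3, 1.1, 0.5]
opening: 0.09
grip_force: 0.0
```

```bash
cat >> h.py <<'E'
from scipy.spatial.transform import Rotation as Ro
def rel(p,yaw=None):
  o=robot.observe();R=Ro.from_euler("xyz",o["tool_rot"])
  w=R.inv().apply(np.array(p)-o["tool_pos"])
  print("at",o["tool_pos"].round(4),o["tool_rot"].round(3),"t",o["time"],"shift",w.round(4))
  if yaw is not None:print("turn",(R.inv()*Ro.from_euler("xyz",[np.pi,0,yaw])).as_rotvec().round(3))
E
python3 -c "
from h import *
rel([.656,.174,.227],1.83)"
```

```text
at [0.3265 0.3858 0.2265] [-3.141 -0.     2.417] t 0.6 shift [-0.3871  0.0598 -0.0006]
turn [-0.    -0.     0.587]
```

Request:
{"fn": "arm_command", "kwargs": {
  "moves": [
    [[-0.04,0.006,0],[0,0,0.07],0.09],
    [[-0.08,0.012,0],[0,0,0.14],0.09],
    [[-0.12,0.019,0],[0,0,0.21],0.09],
    [[-0.16,0.025,0],[0,0,0.28],0.09],
    [[-0.2,0.031,0],[0,0,0.35],0.09]
  ]
}}

```text
time: 1.1
tool_pos: [0.4972, 0.2771, 0.2263]
tool_rot: [-3.141, -0.0, 2.068]
contact_force: [0.4, 0.5, -0.1]
opening: 0.0898
grip_force: 0.0
```

```bash
python3 -c "
from h import *
rel([.656,.174,.227],1.83)"
```

```text
at [0.4972 0.2771 0.2263] [-3.141 -0.     2.068] t 1.1 shift [-0.1664  0.0904 -0.0008]
turn [-0.001 -0.     0.238]
```

Request:
{"fn": "arm_command", "kwargs": {
  "moves": [
    [[-0.037,0.02,0],[0,0,0.05],0.09],
    [[-0.074,0.04,0],[0,0,0.1],0.09],
    [[-0.11,0.06,0],[0,0,0.16],0.09],
    [[-0.144,0.078,0],[0,0,0.21],0.09],
    [[-0.166,0.09,0],[0,0,0.238],0.09]
  ]
}}

```text
time: 1.6
tool_pos: [0.6563, 0.1736, 0.2256]
tool_rot: [-3.14, 0.0, 1.829]
contact_force: [-0.7, 0.4, 0.1]
opening: 0.0899
grip_force: 0.0
```

```bash
python3 - <<'E'
from h import *
m=robot.camera_model("wrist");a=robot.read_camera("wrist");cv2.imwrite("pics/w.png",a[:,:,::-1])
rel([.656,.174,.227],1.83)
R=np.array(m["R"]);t=np.array(m["t"])
for z in(.105,.19):
  c=R@[.656,.174,z]+t;print(z,c[0]/c[2]*m["fx"]+m["cx"],c[1]/c[2]*m["fy"]+m["cy"])
np.savez("w.npz",**m)
E
```

```text
at [0.6585 0.1715 0.225 ] [-3.141e+00  2.000e-03  1.826e+00] t 1.65 shift [ 0.0031 -0.0017 -0.002 ]
turn [-0.     0.002 -0.004]
0.105 319.0025212756162 230.99346021821495
0.19 319.68895692359206 269.52818912865007
```

View pics/w.png

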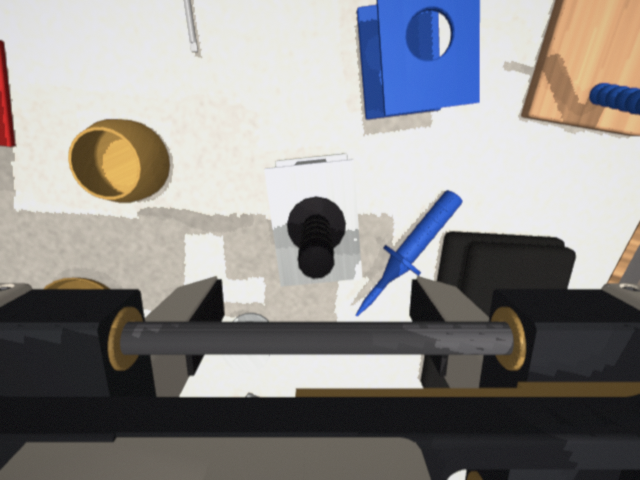

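The wrist view shows the iron's flange at (316,225) and handle top at (316,260), between the open fingers. The blue look-alike has toppled onto the table at (410,250), below anything I'll touch. Next I'll refine the iron's position.

```bash
python3 - <<'E'
from h import *
m=dict(np.load("w.npz"));a=cv2.imread("pics/w.png");g=a.max(2)
roi=np.zeros(g.shape,bool);roi[180:282,270:365]=1
M=(g<70)&roi
print(blobs(M))
for r in range(195,282,4):
  x=np.where(M[r])[0]
  if len(x):print(r,x.min(),x.max(),end="; ")
print()
for p,z in(((316,225),.105),((316,260),.19),((317,226),.105)):print(ray("wrist",*p,z,m).round(4))
for p in((97,158),(105,155)):print("cup",ray("wrist",*p,.058,m).round(4))
h=cv2.cvtColor(a,cv2.COLOR_BGR2HSV)
roi[:]=0;roi[100:215,50:190]=1
print("cup",blobs((h[...,1]>90)&roi))
E
```

```text
[([288, 198, 57, 80, 3288], [315.8, 234.3])]
199 306 326; 203 300 333; 207 295 337; 211 292 340; 215 290 342; 219 289 343; 223 288 344; 227 288 344; 231 288 344; 235 290 342; 239 292 340; 243 294 338; 247 299 333; 251 299 332; 255 299 332; 259 298 332; 263 299 333; 267 299 331; 271 303 329; 275 307 324; 
[0.6524 0.1782 0.105 ]
[0.6525 0.1791 0.19  ]
[0.6534 0.1776 0.105 ]
cup [0.4522 0.1761 0.058 ]
cup [0.4588 0.1806 0.058 ]
cup [([68, 120, 101, 82, 6553], [118.8, 160.4])]
```

Request:
{"fn": "arm_command", "kwargs": {
  "moves": [
    [[0,0,0.01],[0,0,0],0.09],
    [[0,0,0.01],[0,0,0],0.09],
    [[0,0,0.01],[0,0,0],0.09],
    [[0,0,0.01],[0,0,0],0.09],
    [[0,0,0.01],[0,0,0],0.09]
  ]
}}

```text
time: 2.15
tool_pos: [0.6543, 0.1766, 0.2174]
tool_rot: [3.141, 0.0, 1.834]
contact_force: [-0.8, -0.2, 0.4]
opening: 0.0902
grip_force: 0.0
```

```bash
python3 - <<'E'
from h import *
m=robot.camera_model("wrist");a=robot.read_camera("wrist")[:,:,::-1].copy();cv2.imwrite("pics/w2.png",a)
g=a.max(2);roi=np.zeros(g.shape,bool);roi[180:290,270:365]=1
M=(g<70)&roi;print(blobs(M))
r=np.where(M.any(1))[0];W=M.sum(1);w=W.max();rows=np.where(W>=w-1)[0]
vf=rows.mean();x=np.where(M[rows[0]])[0];uf=(x.min()+x.max())/2
print("flange",uf,vf,w,ray("wrist",uf,vf,.105,m).round(4))
vt=r.max()-17;x=np.where(M[vt])[0];ut=(x.min()+x.max())/2
print("top",ut,vt,len(x),ray("wrist",ut,vt,.19,m).round(4))
h=cv2.cvtColor(a,cv2.COLOR_BGR2HSV);roi[:]=0;roi[100:225,40:200]=1
M=((h[...,1]>90)&roi);print("cup",blobs(M))
cv2.imwrite("pics/cupc.png",cv2.resize(a[100:225,40:200],(640,500),interpolation=2))
rel([.656,.174,.131])
E
```

```text
[([288, 204, 59, 85, 3572], [317.3, 242.7])]
flange 317.5 233.0 59 [0.6528 0.1773 0.105 ]
top 317.5 271 36 [0.6522 0.1789 0.19  ]
cup [([64, 122, 103, 84, 6885], [115.4, 163.7])]
at [0.6544 0.1764 0.2174] [ 3.141 -0.     1.834] t 2.2 shift [-0.0028  0.0008  0.0864]
```

View pics/cupc.png

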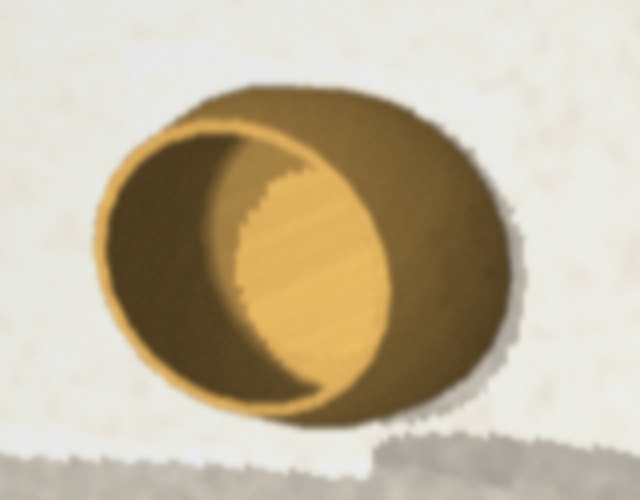

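The rim ellipse is centred at wrist pixel (100.8,166.5). For the iron, the wrist view gives (.6525,.178) and the top and scene views give (.656,.1745). The tool is midway between them, so I'll descend straight.

Request:
{"fn": "arm_command", "kwargs": {
  "moves": [
    [[0,0,0.015],[0,0,0],0.09],
    [[0,0,0.035],[0,0,0],0.09],
    [[0,0,0.06],[0,0,0],0.09],
    [[0,0,0.077],[0,0,0],0.09],
    [[0,0,0.086],[0,0,0],0.09]
  ]
}}

```text
time: 2.7
tool_pos: [0.6538, 0.176, 0.1292]
tool_rot: [-3.139, -0.0, 1.833]
contact_force: [0.2, 0.1, 0.1]
opening: 0.09
grip_force: 0.0
```

Request:
{"fn": "arm_command", "kwargs": {
  "moves": [
    [[0,0,0],[0,0,0],0.06],
    [[0,0,0],[0,0,0],0.045],
    [[0,0,0],[0,0,0],0.035],
    [[0,0,0],[0,0,0],0.03],
    [[0,0,0],[0,0,0],0.028]
  ],
  "squeeze": 15
}}

```text
time: 3.2
tool_pos: [0.655, 0.1759, 0.1314]
tool_rot: [3.14, 0.0, 1.833]
contact_force: [0.1, -0.6, 0.2]
opening: 0.0544
grip_force: 0.0
```

```bash
python3 - <<'E'
from h import *
robot_pic=robot.read_camera("wrist")[:,:,::-1];cv2.imwrite("pics/w3.png",robot_pic)
s=robot.read_camera("scene")[:,:,::-1];cv2.imwrite("pics/s3.png",cv2.resize(s[130:350,300:500],(545,600)))
rel([.654,.1765,.131])
E
```

```text
at [0.6548 0.1759 0.1311] [ 3.141 -0.     1.833] t 3.3 shift [ 0.0008 -0.0006  0.0001]
```

View pics/s3.png

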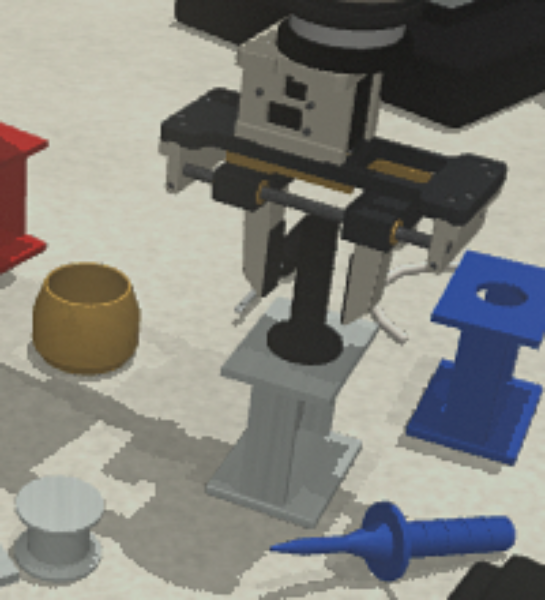

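The handle is between the pads at crop (312,270), with the fingers half closed. I'll keep closing.

Request:
{"fn": "arm_command", "kwargs": {
  "moves": [
    [[0,0,0],[0,0,0],0.026],
    [[0,0,0],[0,0,0],0.026],
    [[0,0,0],[0,0,0],0.024],
    [[0,0,0],[0,0,0],0.022],
    [[0,0,0],[0,0,0],0.02]
  ]
}}

```text
time: 3.8
tool_pos: [0.6548, 0.1759, 0.1307]
tool_rot: [3.141, -0.0, 1.833]
contact_force: [0.3, 0.6, 0.8]
opening: 0.0218
grip_force: 15.0
```

Request:
{"fn": "arm_command", "kwargs": {
  "moves": [
    [[0,0,0],[0,0,0],0.016],
    [[0,0,0],[0,0,0],0.016],
    [[0,0,0],[0,0,0],0.016],
    [[0,0,0],[0,0,0],0.016],
    [[0,0,0],[0,0,0],0.016]
  ]
}}

```text
time: 4.3
tool_pos: [0.6547, 0.1759, 0.1307]
tool_rot: [3.142, -0.0, 1.833]
contact_force: [0.2, 0.2, -0.9]
opening: 0.022
grip_force: 15.0
```

Request:
{"fn": "arm_command", "kwargs": {
  "moves": [
    [[0,0,-0.01],[0,0,0],0.016],
    [[0,0,-0.025],[0,0,0],0.016],
    [[0,0,-0.045],[0,0,0],0.016],
    [[0,0,-0.065],[0,0,0],0.016],
    [[0,0,-0.085],[0,0,0],0.016]
  ],
  "squeeze": 20
}}

```text
time: 4.8
tool_pos: [0.6544, 0.1758, 0.2171]
tool_rot: [-3.141, -0.0, 1.833]
contact_force: [0.1, -0.3, -0.9]
opening: 0.0214
grip_force: 20.0
```

Request:
{"fn": "arm_command", "kwargs": {
  "moves": [
    [[0,0,-0.01],[0,0,0],0.016],
    [[0,0,-0.015],[0,0,0],0.016],
    [[0,0,-0.015],[0,0,0],0.016],
    [[0,0,-0.015],[0,0,0],0.016],
    [[0,0,-0.015],[0,0,0],0.016]
  ]
}}

```text
time: 5.3
tool_pos: [0.6542, 0.1758, 0.2295]
tool_rot: [-3.139, -0.0, 1.833]
contact_force: [0.4, 0.2, -1.5]
opening: 0.0217
grip_force: 20.0
```

```bash
python3 - <<'E'
from h import *
s=robot.read_camera("scene")[:,:,::-1];cv2.imwrite("pics/s4.png",cv2.resize(s[100:340,290:490],(500,600)))
m=robot.camera_model("wrist");a=robot.read_camera("wrist")[:,:,::-1];cv2.imwrite("pics/w4.png",a)
np.savez("w4.npz",**m)
# cup, from settled look earlier: same xy, old model approximated from w.npz is moving; use top too
t=robot.read_camera("top")[:,:,::-1];cv2.imwrite("pics/t4.png",t)
h=cv2.cvtColor(t,cv2.COLOR_BGR2HSV);roi=np.zeros(h.shape[:2],bool);roi[240:310,230:300]=1
M=(h[...,1]>90)&roi;b=blobs(M)[0][0];u,v=b[0]+b[2]/2-.5,b[1]+b[3]/2-.5
print("top belly",b,ray("top",u,v,.03))
h=cv2.cvtColor(a,cv2.COLOR_BGR2HSV);roi[:]=0;roi[90:260,40:230]=1
b=blobs((h[...,1]>90)&roi);print("wrist",b)
rel([.463,.169,.2307])
E
```

```text
Traceback (most recent call last):
IndexError: list index out of range
```

View pics/w4.png

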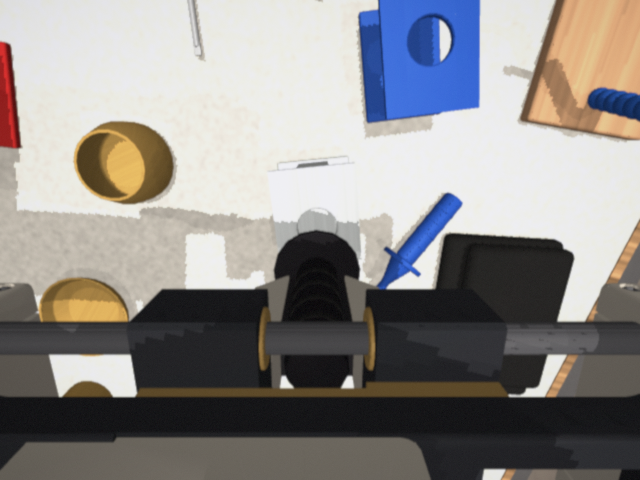

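Lifted and held: the flange is at (317,265), the empty hole just beyond it at (317,218), and the cup's mouth near (111,166).

```bash
python3 - <<'E'
from h import *
m=dict(np.load("w4.npz"));a=cv2.imread("pics/w4.png")
h=cv2.cvtColor(a,cv2.COLOR_BGR2HSV);roi=np.zeros(h.shape[:2],bool);roi[90:230,40:230]=1
b=blobs((h[...,1]>90)&roi)[0][0];print(b)
u,v=b[0]+36.5,b[1]+46
print("rim",ray("wrist",u,v,.058,m).round(4))
print("right belly edge",ray("wrist",b[0]+b[2],v,.03,m).round(4))
rel([.463,.17,.2307])
E
```

```text
[74, 122, 99, 81, 6341]
rim [0.4602 0.1709 0.058 ]
right belly edge [0.5048 0.1803 0.03  ]
at [0.6545 0.1758 0.23  ] [-3.14  -0.     1.833] t 5.45 shift [ 0.044  -0.1864 -0.0005]
```

View pics/s4.png

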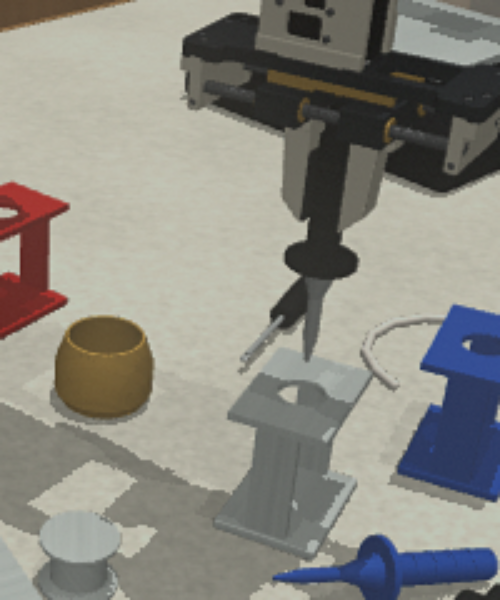

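The iron hangs upright in the grip at crop (320,250), tip clear of the plate. Next I'll move over the cup at (.462, .170).

Request:
{"fn": "arm_command", "kwargs": {
  "moves": [
    [[0.005,-0.022,0],[0,0,0],0.016],
    [[0.014,-0.06,0],[0,0,0],0.016],
    [[0.024,-0.1,0],[0,0,0],0.016],
    [[0.034,-0.142,0],[0,0,0],0.016],
    [[0.041,-0.172,0],[0,0,0],0.016]
  ]
}}

```text
time: 5.95
tool_pos: [0.4752, 0.1708, 0.2306]
tool_rot: [-3.141, -0.0, 1.833]
contact_force: [-0.8, -0.9, -0.2]
opening: 0.0216
grip_force: 20.0
```

Request:
{"fn": "arm_command", "kwargs": {
  "moves": [
    [[0.003,-0.012,0],[0,0,0],0.016],
    [[0.003,-0.015,0],[0,0,0],0.016],
    [[0.003,-0.015,0],[0,0,0],0.016],
    [[0.003,-0.015,0],[0,0,0],0.016],
    [[0.003,-0.015,0],[0,0,0],0.016]
  ]
}}

```text
time: 6.45
tool_pos: [0.4635, 0.1698, 0.2304]
tool_rot: [-3.142, -0.0, 1.832]
contact_force: [-0.5, 0.0, -1.6]
opening: 0.0216
grip_force: 20.0
```

```bash
python3 - <<'E'
from h import *
s=robot.read_camera("scene")[:,:,::-1];cv2.imwrite("pics/s5.png",cv2.resize(s[100:300,240:420],(540,600)))
rel([.462,.17,.142])
E
```

```text
at [0.4633 0.1699 0.2304] [-3.141 -0.     1.832] t 6.5 shift [ 0.0005 -0.0012  0.0884]
```

View pics/s5.png

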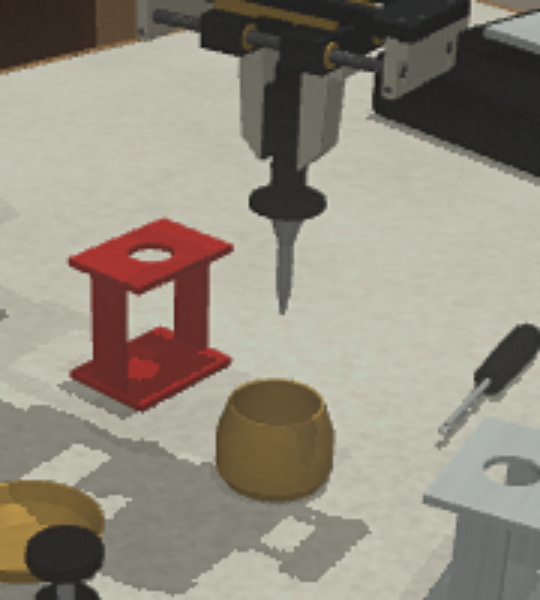

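The tip, at crop (282,313), is above the cup mouth at (275,400), well within 5 mm. I'll lower it to about 0.03 m, which is 28 mm below the rim and 22 mm above the inner floor.

Request:
{"fn": "arm_command", "kwargs": {
  "moves": [
    [[0,0,0.01],[0,0,0],0.016],
    [[0,0,0.03],[0,0,0],0.016],
    [[0,0,0.05],[0,0,0],0.016],
    [[0,0,0.07],[0,0,0],0.016],
    [[0,0,0.085],[0,0,0],0.016]
  ]
}}

```text
time: 7.0
tool_pos: [0.4621, 0.1697, 0.1437]
tool_rot: [-3.14, -0.0, 1.833]
contact_force: [0.5, 0.2, -0.8]
opening: 0.0214
grip_force: 20.0
```

Request:
{"fn": "arm_command", "kwargs": {
  "moves": [
    [[0,0,0.007],[0,0,0],0.016],
    [[0,0,0.01],[0,0,0],0.016],
    [[0,0,0.01],[0,0,0],0.016],
    [[0,0,0.01],[0,0,0],0.016],
    [[0,0,0.01],[0,0,0],0.016]
  ]
}}

```text
time: 7.5
tool_pos: [0.4631, 0.17, 0.1364]
tool_rot: [3.14, 0.0, 1.833]
contact_force: [0.5, 0.0, -0.3]
opening: 0.0217
grip_force: 20.0
```

```bash
python3 - <<'E'
from h import *
s=robot.read_camera("scene")[:,:,::-1];cv2.imwrite("pics/s6.png",cv2.resize(s[140:300,240:420],(675,600)))
rel([.6547,.1759,.1307])
E
```

```text
at [0.463  0.17   0.1363] [3.14  0.    1.833] t 7.55 shift [-0.0439  0.1867  0.0059]
```

View pics/s6.png

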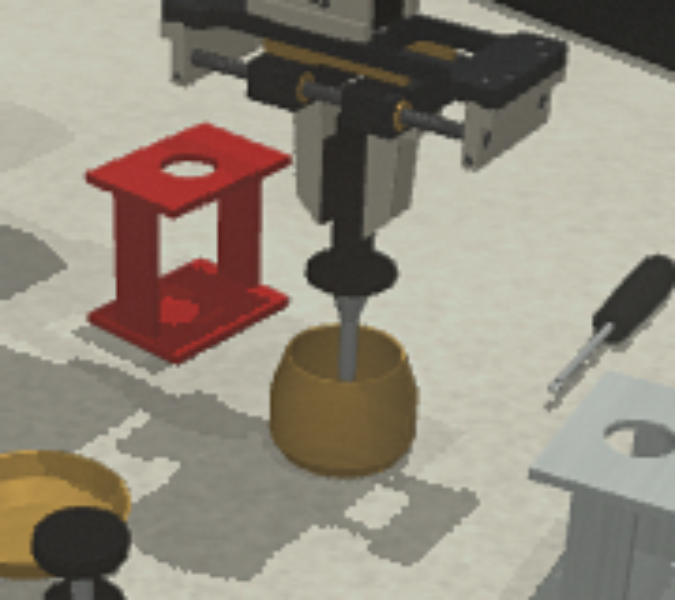

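Request:
{"fn": "arm_command", "kwargs": {
  "moves": [
    [[0,0,0],[0,0,0],0.016],
    [[0,0,0],[0,0,0],0.016],
    [[0,0,0],[0,0,0],0.016],
    [[0,0,0],[0,0,0],0.016],
    [[0,0,0],[0,0,0],0.016]
  ]
}}

```text
time: 8.05
tool_pos: [0.4627, 0.1699, 0.1357]
tool_rot: [3.142, -0.0, 1.833]
contact_force: [-0.0, 0.3, -1.4]
opening: 0.022
grip_force: 20.0
```

The tip is down inside the cup mouth at (347,380) and has been held there for over 0.5 s. That was my last picture, so the rest is by numbers. Now up and back to the stand.

Request:
{"fn": "arm_command", "kwargs": {
  "moves": [
    [[0,0,-0.01],[0,0,0],0.016],
    [[0,0,-0.03],[0,0,0],0.016],
    [[0,0,-0.055],[0,0,0],0.016],
    [[0,0,-0.08],[0,0,0],0.016],
    [[0,0,-0.095],[0,0,0],0.016]
  ]
}}

```text
time: 8.55
tool_pos: [0.4633, 0.1701, 0.2335]
tool_rot: [3.138, 0.0, 1.833]
contact_force: [0.9, 0.1, -1.1]
opening: 0.0218
grip_force: 20.0
```

Request:
{"fn": "arm_command", "kwargs": {
  "moves": [
    [[-0.005,0.022,0],[0,0,0],0.016],
    [[-0.014,0.06,0],[0,0,0],0.016],
    [[-0.024,0.1,0],[0,0,0],0.016],
    [[-0.034,0.142,0],[0,0,0],0.016],
    [[-0.041,0.172,0],[0,0,0],0.016]
  ]
}}

```text
time: 9.05
tool_pos: [0.6415, 0.1746, 0.2311]
tool_rot: [3.141, 0.0, 1.832]
contact_force: [0.7, -0.4, -1.4]
opening: 0.0216
grip_force: 20.0
```

Request:
{"fn": "arm_command", "kwargs": {
  "moves": [
    [[-0.003,0.012,0],[0,0,0],0.016],
    [[-0.003,0.015,0],[0,0,0],0.016],
    [[-0.003,0.015,0],[0,0,0],0.016],
    [[-0.003,0.015,0],[0,0,0],0.016],
    [[-0.003,0.015,0],[0,0,0],0.016]
  ]
}}

```text
time: 9.55
tool_pos: [0.654, 0.176, 0.2314]
tool_rot: [3.141, -0.0, 1.833]
contact_force: [-0.6, 0.1, -1.4]
opening: 0.0216
grip_force: 20.0
```

```bash
python3 - <<'E'
from h import *
for i in range(3):
  rel([.6547,.1759,.1307],1.833)
  robot.read_camera("scene")
t=robot.read_camera("scene")[:,:,::-1];
a=cv2.imread("pics/s.png")
def cup(i):
  h=cv2.cvtColor(i,cv2.COLOR_BGR2HSV);roi=np.zeros(h.shape[:2],bool);roi[215:280,300:365]=1
  return blobs((h[...,1]>100)&roi)
print(cup(a),cup(t))
# tip in hand compared with lifted view: bit column/lowest
b=cv2.imread("pics/s4.png")
cv2.imwrite("pics/s7.png",cv2.resize(t[100:340,290:490],(500,600)))
d=cv2.absdiff(cv2.imread("pics/s7.png"),b).max(2)
print("diff to lifted view", d[60:400,180:450].mean(), (d[60:400,180:450]>40).sum())
E
```

```text
at [0.654  0.176  0.2314] [ 3.141 -0.     1.833] t 9.55 shift [-0.0003  0.0006  0.1007]
turn [ 0. -0.  0.]
at [0.6541 0.176  0.2315] [ 3.141 -0.     1.833] t 9.6 shift [-0.0003  0.0005  0.1008]
turn [ 0.001 -0.     0.   ]
at [0.6542 0.176  0.2314] [ 3.141 -0.     1.833] t 9.65 shift [-0.0003  0.0004  0.1007]
turn [ 0.001 -0.     0.   ]
[([300, 215, 17, 15, 166], [306.1, 220.7]), ([312, 226, 39, 41, 1312], [331.0, 246.5])] [([300, 215, 17, 15, 166], [306.1, 220.7]), ([312, 226, 39, 41, 1318], [331.0, 246.5])]
diff to lifted view 3.6829520697167757 1661
```

The cup hasn't moved, and the arm is exactly 0.1 m above the grasp pose. I'll lower in stages.

Request:
{"fn": "arm_command", "kwargs": {
  "moves": [
    [[0,0,0.008],[0,0,0],0.016],
    [[0,0,0.022],[0,0,0],0.016],
    [[0,0,0.036],[0,0,0],0.016],
    [[0,0,0.05],[0,0,0],0.016],
    [[0,0,0.06],[0,0,0],0.016]
  ]
}}

```text
time: 10.25
tool_pos: [0.654, 0.1758, 0.169]
tool_rot: [-3.14, -0.0, 1.833]
contact_force: [0.3, 0.9, -1.6]
opening: 0.0216
grip_force: 20.0
```

Request:
{"fn": "arm_command", "kwargs": {
  "moves": [
    [[0,0,0.008],[0,0,0],0.016],
    [[0,0,0.016],[0,0,0],0.016],
    [[0,0,0.024],[0,0,0],0.016],
    [[0,0,0.03],[0,0,0],0.016],
    [[0,0,0.034],[0,0,0],0.016]
  ]
}}

```text
time: 10.75
tool_pos: [0.6546, 0.1758, 0.1362]
tool_rot: [-3.141, -0.0, 1.833]
contact_force: [-0.3, -0.6, -1.6]
opening: 0.0216
grip_force: 20.0
```

Request:
{"fn": "arm_command", "kwargs": {
  "moves": [
    [[0,0,0.002],[0,0,0],0.016],
    [[0,0,0.004],[0,0,0],0.016],
    [[0,0,0.005],[0,0,0],0.016],
    [[0,0,0.006],[0,0,0],0.016],
    [[0,0,0.006],[0,0,0],0.016]
  ]
}}

```text
time: 11.25
tool_pos: [0.6547, 0.1759, 0.1308]
tool_rot: [3.141, -0.0, 1.833]
contact_force: [0.2, 0.9, -1.8]
opening: 0.0216
grip_force: 20.0
```

```bash
python3 - <<'E'
from h import *
for i in range(2):
  rel([.6547,.1759,.1307],1.833);print(robot.observe()["contact_force"].round(2))
  t=robot.read_camera("scene")[:,:,::-1]
# flange bottom edge and handle vs start
a=cv2.imread("pics/s.png")
for i in(a,t):
  M=(i.max(2)<60);r=np.zeros(M.shape,bool);r[238:270,390:440]=1;print(blobs(M&r))
E
```

```text
at [0.6547 0.1759 0.1308] [ 3.141 -0.     1.833] t 11.25 shift [ 0.0001 -0.      0.0001]
turn [ 0. -0. -0.]
[ 0.2   0.88 -1.81]
at [0.6547 0.1759 0.1309] [ 3.141 -0.     1.833] t 11.3 shift [ 0.     -0.      0.0002]
turn [ 0. -0. -0.]
[ 0.44  0.11 -0.91]
[([398, 238, 27, 26, 478], [411.7, 251.9])]
[([398, 238, 28, 26, 472], [411.2, 251.7])]
```

Request:
{"fn": "arm_command", "kwargs": {
  "moves": [
    [[0,0,0.0005],[0,0,0],0.016],
    [[0,0,0.001],[0,0,0],0.016],
    [[0,0,0.001],[0,0,0],0.016],
    [[0,0,0.001],[0,0,0],0.016],
    [[0,0,0.001],[0,0,0],0.016]
  ],
  "squeeze": 8
}}

```text
time: 11.85
tool_pos: [0.6549, 0.1759, 0.1307]
tool_rot: [3.14, 0.0, 1.833]
contact_force: [-2.1, -0.3, 5.6]
opening: 0.0214
grip_force: 8.0
```

Seated: there is a 5.6 N upward reaction and the flange is on the plate. Releasing.

Request:
{"fn": "arm_command", "kwargs": {
  "moves": [
    [[0,0,-0.0005],[0,0,0],0.024],
    [[0,0,-0.0005],[0,0,0],0.03],
    [[0,0,-0.0005],[0,0,0],0.04],
    [[0,0,-0.0005],[0,0,0],0.05],
    [[0,0,-0.0005],[0,0,0],0.06]
  ]
}}

```text
time: 12.35
tool_pos: [0.6546, 0.1758, 0.13]
tool_rot: [-3.141, -0.0, 1.833]
contact_force: [0.4, -0.3, -0.1]
opening: 0.0494
grip_force: 0.0
```

Request:
{"fn": "arm_command", "kwargs": {
  "moves": [
    [[0,0,0],[0,0,0],0.07],
    [[0,0,0],[0,0,0],0.08],
    [[0,0,0],[0,0,0],0.09],
    [[0,0,0],[0,0,0],0.09],
    [[0,0,0],[0,0,0],0.09]
  ]
}}

```text
time: 12.85
tool_pos: [0.6547, 0.1759, 0.1303]
tool_rot: [3.142, -0.0, 1.833]
contact_force: [-0.4, 0.1, 0.4]
opening: 0.0878
grip_force: 0.0
```

Request:
{"fn": "arm_command", "kwargs": {
  "moves": [
    [[0,0,-0.01],[0,0,0],0.09],
    [[0,0,-0.03],[0,0,0],0.09],
    [[0,0,-0.06],[0,0,0],0.09],
    [[0,0,-0.09],[0,0,0],0.09],
    [[0,0,-0.11],[0,0,0],0.09]
  ]
}}

```text
time: 13.35
tool_pos: [0.6553, 0.1759, 0.2438]
tool_rot: [3.138, 0.0, 1.833]
contact_force: [0.7, -0.3, -0.0]
opening: 0.0899
grip_force: 0.0
```

Request:
{"fn": "arm_command", "kwargs": {
  "moves": [
    [[0,0,-0.005],[0,0,0],0.09],
    [[0,0,-0.005],[0,0,0],0.09],
    [[0,0,-0.005],[0,0,0],0.09],
    [[0,0,-0.005],[0,0,0],0.09],
    [[0,0,-0.005],[0,0,0],0.09]
  ]
}}

```text
time: 13.85
tool_pos: [0.6543, 0.1758, 0.2439]
tool_rot: [-3.139, -0.0, 1.833]
contact_force: [-0.2, -1.2, -0.0]
opening: 0.09
grip_force: 0.0
```

```bash
python3 - <<'E'
from h import *
t=robot.read_camera("scene")[:,:,::-1]
a=cv2.imread("pics/s.png")
for i in(a,t):
  M=(i.max(2)<60)
  for q in((238,270,390,440),(205,240,408,430)):
    r=np.zeros(M.shape,bool);r[q[0]:q[1],q[2]:q[3]]=1;print(blobs(M&r))
  h=cv2.cvtColor(np.ascontiguousarray(i),cv2.COLOR_BGR2HSV);r[:]=0;r[222:280,310:355]=1;print("cup",blobs((h[...,1]>100)&r))
rel([.6547,.1759,.1307])
E
```

```text
[([398, 238, 27, 26, 478], [411.7, 251.9])]
[([408, 208, 16, 32, 425], [414.8, 223.4])]
cup [([312, 226, 39, 41, 1312], [331.0, 246.5])]
[([398, 238, 27, 26, 473], [411.5, 251.8])]
[([408, 208, 16, 32, 424], [414.8, 223.4])]
cup [([312, 226, 39, 41, 1318], [331.0, 246.5])]
at [0.6544 0.1758 0.2442] [-3.14  -0.     1.833] t 13.9 shift [-0.      0.0005  0.1135]
```

The iron and cup both match their starting silhouettes, and the gripper is clear of everything.

```bash
python3 -c "
from cell import robot
print(robot.hand_in())"
```

```text
the job is handed in; nothing more can be done
None
```

The iron was dipped about 28 mm below the cleaning cup's rim, lowered back fully home in its own stand and released; the cup did not move, and I handed the job in at about 14 s (no verdict was returned).

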